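# Free the lid press and hold a jar lid down

### The arm

A 6-joint arm with a two-finger parallel gripper is mounted at the origin on the work surface. World frame = base frame: x ahead of the robot, y to its left, z up, the work surface at z = 0. Lengths are in mm, angles in rad, forces in N, time in s.
With the tool pointing down it reaches from about 350 to 725 mm from the base axis. Payload 6 kg.
Tool frame: the origin (TCP) lies midway between the tips of the shut fingers; the grasp point (between the pads) lies 19 mm behind it; z points along the fingers, x is the direction in which the jaws open and shut, and the axes are right-handed (so a half turn about z gives the same grasp; the last joint's range is limited). The gripper opens to 85 mm and grips with 20 to 120 N. Pads are 22 mm wide; open, the fingers measure 114 mm over their backs; the gripper's body (76 mm by 85 mm) begins 54 mm behind the grasp point. The pads swing forward as they close: fully open they stand 13 mm farther back than shut.
Start: joints at [-0.887, 0.04, 0.085, 0, -1.615, -0.334], TCP at [205.634, -563.638, 231.261] pointing down, gripper open.
Joint ranges: [-2.56, 2.56], [-1.29, 2.01], [-1.08, 1.49], [-3.29, 1.98], [-2.81, -0.18], [-2.99, 2.99]. Speed limits (rad/s): [2.57, 2.57, 3.01, 3.14, 3.14, 3.14].

### API

Orientations are given as a rotation vector (axis times angle).
In Python, from station import bot gives the robot as it stands. The module is installed in compiled form; this text tells all that it offers.
- The arm moves only by the tool drive_tool, never from a script. Its argument "deltas" is a list of rows, each a list of 5 numbers: the shift along the world's x, y, z in m, then the turn about the world's z in rad, then the closure, from -1 (fully open) to 1 (shut). In form: [[dx, dy, dz, roll, hand], ...]. A call has 1 to 20 rows; each row is the pose to reach, as a shift and turn from the pose commanded when the call began; what a row does not reach only later rows make up. A row lasts 1/12 s, in which the tool goes at most 41.7 mm and 7.16 degrees, less where a joint would pass 70% of its speed; a pose out of reach is approached as far as the arm can. A call with a gripper value outside its range is refused whole. The fingers move at their own pace and stop on an object; "newtons" is the grip in N (left out, the last holds). Time passes only in rows, so rows that repeat a pose let the fingers close. It gives the time, the measured TCP pose, the force and the opening at its end, in the units of the state.
- bot.observe(): the state, without advancing time (a new reading comes with each control period).
- bot.camera(name): name is "scene" or "top" or "wrist"; returns a dict with "image" (384x512x3 uint8, blue, green, red), "K" (3x3 intrinsics, pixels), "pose" (4x4, takes a point from camera to world coordinates). Camera axes: x right, y up, looking along -z (the intrinsics and any distortion apply to the point x, -y, -z); pixel columns grow to the right and rows downward; lengths in mm; the calibration is good to about 2 mm. The wrist camera is an equidistant fisheye: a pixel r from the principal point sees the ray r / f radians off the axis. A picture is of the moment at which its call begins. There is no depth.
- bot.job_done(): hands the job in, once; it reports no verdict.
The state is a dict: "t": time; "qpos": joint angles; "qd": joint speeds; "joint_efforts": joint torques, N m; "ee_pos": TCP position; "tcp_rot": TCP orientation; "wrist_force": force on the tool from outside, world axes, zero at the start; "ft_torque": the same for the moment, N m; "finger_gap": opening from 0.0 (shut) to 1.0 (fully open).
Only numpy, scipy, OpenCV 4.12 (cv2) and the standard library are available. Lean on these libraries where they do the work, as an engineer would, in place of code of your own. Each camera call takes 0.05 s, during which the arm holds its last target.

### The job

Free the jar-lid press by swinging its cam lever all the way round from the locked to the free position, then push the palm knob straight down 25 mm from its rest height so that the sprung foot bears on the lid of the jar, without crushing the jar. Keep it pressed at 25 mm for a good two seconds and finish while still holding it there: do not let go. Leave the empty jars and the saucepan where they are.

Things in the scene. Friction and masses are not known exactly. Their poses are not given: they have to be found in the camera images.
- press: Lid press fixed to the table: white plastic base plate 190 x 210 x 12 mm (x, y, z), two upright columns 18 mm thick at y = +-85 mm, and an aluminium bridge 42 x 200 mm on top of them, 165 to 190 mm above the table. Origin: centre of the underside of the base, on the table; x across the bridge, y along the bridge, z up. The plunger is on the origin's vertical line.
- knob_top (a point): Centre of the flat top of the black round palm knob (48 mm across, 20 mm high) on the plunger above the middle of the bridge; 255 mm above the table at rest. The knob is pushed straight down.
- ram (a joint): Travel of the plunger in m: 0 at rest (up), grows as the knob is pushed down, end stop 0.034. It springs back when let go. With the lever locked it moves only about 3 mm. Freed: about 3 N to start, 5 N at 14 mm where the foot meets the lid, and about 14 N at 25 mm; the foot's own spring bottoms out at 31 mm, after which the full push goes into the jar.
- lock (a joint): Angle of the cam lever in rad about its upright pivot: 0 = locked (cam nose under the knob), 1.57 = free (end stop). Starts between 0 and 0.2. Grows clockwise as seen from above. Stays where it is left; about 1 N at the peg moves it.
- lock_grip (a point): Point on the lever's black upright peg (16 mm across, from 196 to 254 mm above the table), 236 mm above the table, 18 mm below the peg's top; 70 mm from the pivot. The flat lever arm (14 mm wide) runs from the pivot to the peg at 196 to 206 mm above the table. The point turns with the lever: its -x axis points from the pivot to the peg. When locked the peg points to the press's -x side, when free along the press's +y, out past the end of the bridge.
- lock_pivot (a point): Point on the lever's fixed upright pivot axis, at the height of lock_grip; at x = 0, y = 45 mm of the press.
- foot: White round foot of the plunger, 60 mm across and 10 mm thick, below the bridge; its spring gives up to 17 mm upward. Origin: centre of its underside, 118 mm above the table at rest.
- jar: Glass jar with a flat brass-coloured metal lid, 62 mm across, 92 mm high overall, standing loose in the low grey ring on the base plate, its bottom 12 mm above the table. Origin: centre of its underside.
- jar_b: Empty open glass jar, 62 mm across, 80 mm high, beside the press; to be left alone. Origin: centre of its underside.
- jar_c: Another such empty open jar, to be left alone. Origin: centre of its underside.
- pan: Metal saucepan 184 mm across, 75 mm high, with a wooden handle along its own -x out to 230 mm, rising to 103 mm; to be left alone. Origin: centre of its underside.
There are look-alikes about, which are no part of the job. Leave any purple or turquoise look-alike of the jar alone.

How it is judged (in metres and radians):
On the way, in this order (a step that is already met when the one before it is completed fails the run):
1. the cam lever is swung to free (past 1.25 rad) while the plunger is still up (value of joint lock above 1.25 rad and value of joint ram below 0.005 m), for 0.2 s.
2. the knob is kept pressed 21 to 29 mm for 1.5 s with the lever free (value of joint lock above 1.25 rad and value of joint ram between 0.021 and 0.029 m), for 1.5 s.
At the end, for the whole second after the job is handed in: The robot is still pushing the plunger (over 5 N), which stands still at 25 mm +-4 mm of travel with the lever free (past 1.25 rad), its foot bearing on the lid with 2 to 18 N; the jar stands upright in its ring (within 0.08 rad); the empty jars and saucepan are within 40 mm of where they were (all of step 2 and velocity of joint ram between -0.01 and 0.01 m/s and contact force between any of the fingers, the arm and press above 5 N and contact force between foot and jar between 2 and 18 N and angle between jar's own z axis and vertical below 0.08 rad and z of jar in the frame of press below 0.02 m and distance of each of jar_b, jar_c, pan from where it was at the start of the episode below 0.04 m); the arm keeps its last pose, push and grip.
It fails at once if the jar is squeezed with more than 25 N (contact force between foot and jar above 25 N).
It fails at once if an empty jar or the saucepan is shoved or tipped (distance of any of jar_b, jar_c, pan from where it was at the start of the episode above 0.04 m or angle between any of jar_b, jar_c, pan's own z axis and vertical above 0.3 rad).
It also fails if it takes over 58 s, if anything falls off the work surface, if the arm or the gripper's body presses on something with over 40 N, if the wrist force passes 120 N, or if a joint passes its speed limit or range.

## Working session

There is one attempt and no reset: what is moved stays moved. The work goes in short steps, Python scripts to look and compute and a tool call to move; the robot and the scene stay as the last step left them, time stands still between calls to the robot, and variables do not carry over. Pictures are saved under pics/ and viewed, and the job is handed in when it is done.

Besides the shell and the picture viewer there is one more tool, called after "Request:" as name([rows], argument=value, ...), one row to a line, values as JSON. drive_tool: Moves the arm, as the interface text tells. Its arguments: {"type":"object","properties":{"deltas":{"type":"array"},"newtons":{"type":"number"}},"required":["deltas"]}

```bash
mkdir -p pics; cat > h.py <<'E'
import numpy as np, cv2
from station import bot
def snap(n,tag):
    c=bot.camera(n); cv2.imwrite(f'pics/{tag}.png',c['image']); np.savez(f'pics/{tag}.npz',image=c['image'],K=c['K'],pose=c['pose']); return c
E
python3 - <<'E'
from h import *
for n in ['scene','top','wrist']:
    c=snap(n,n+'0'); print(n,c['K'].round(1).tolist(),c['pose'].round(3).tolist(),[k for k in c])
print(bot.observe())
E
```

```text
scene [[377.9, 0.0, 257.2], [0.0, 377.9, 196.6], [0.0, 0.0, 1.0]] [[-0.726, -0.463, 0.509, 1140.161], [0.688, -0.492, 0.534, 636.229], [0.003, 0.737, 0.676, 882.128], [0.0, 0.0, 0.0, 1.0]] ['image', 'K', 'pose']
top [[392.0, 0.0, 257.5], [0.0, 392.0, 191.8], [0.0, 0.0, 1.0]] [[-0.022, 0.997, -0.074, 554.102], [-0.999, -0.02, 0.032, 115.469], [0.031, 0.075, 0.997, 1080.049], [0.0, 0.0, 0.0, 1.0]] ['image', 'K', 'pose']
wrist [[297.3, 0.0, 254.7], [0.0, 297.3, 194.6], [0.0, 0.0, 1.0]] [[-0.343, -0.888, -0.307, 125.889], [0.939, -0.324, -0.113, -592.292], [0.001, -0.327, 0.945, 373.439], [0.0, 0.0, 0.0, 1.0]] ['image', 'K', 'pose']
{'t': 0.15, 'qpos': array([-8.87318361e-01,  4.07243160e-02,  8.40846546e-02, -3.71654018e-04,
       -1.61548659e+00, -3.33692638e-01]), 'qd': array([ 0.00032991, -0.00278509,  0.00235275,  0.00227179,  0.00075629,
       -0.00069279]), 'joint_efforts': array([-2.37390341e-03, -3.68616951e+01,  3.47691822e+01,  6.93621129e+00,
       -4.39092633e-03, -1.00721385e-05]), 'ee_pos': array([ 205.60793004, -563.41938522,  230.49720348]), 'tcp_rot': array([-1.80032125e+00, -2.57313960e+00, -1.13151708e-03]), 'wrist_force': array([-0.54013878,  0.13846044, -0.19000079]), 'ft_torque': array([-0.00853243,  0.00035824,  0.02434854]), 'finger_gap': 0.9995517292342299}
```

View pics/scene0.png

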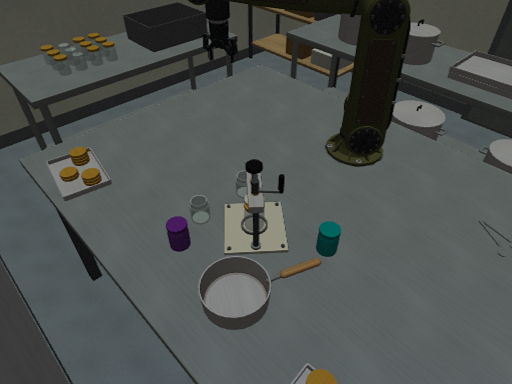

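View pics/top0.png

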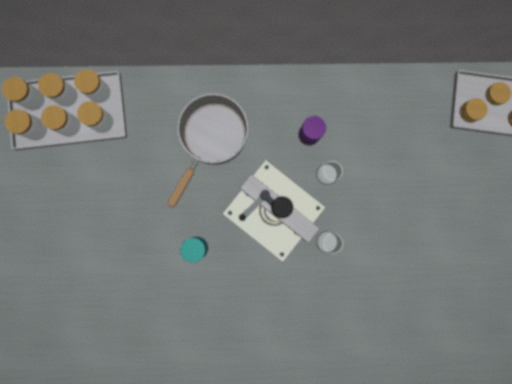

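```bash
python3 - <<'E'
from h import *
a=cv2.imread('pics/top0.png')[150:270,210:360]; b=cv2.imread('pics/scene0.png')[150:260,180:340]
cv2.imwrite('pics/ct.png',cv2.resize(a,None,fx=5,fy=5,interpolation=cv2.INTER_CUBIC)); cv2.imwrite('pics/cs.png',cv2.resize(b,None,fx=5,fy=5,interpolation=cv2.INTER_CUBIC))
E
```

```text
(no output)
```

View pics/ct.png

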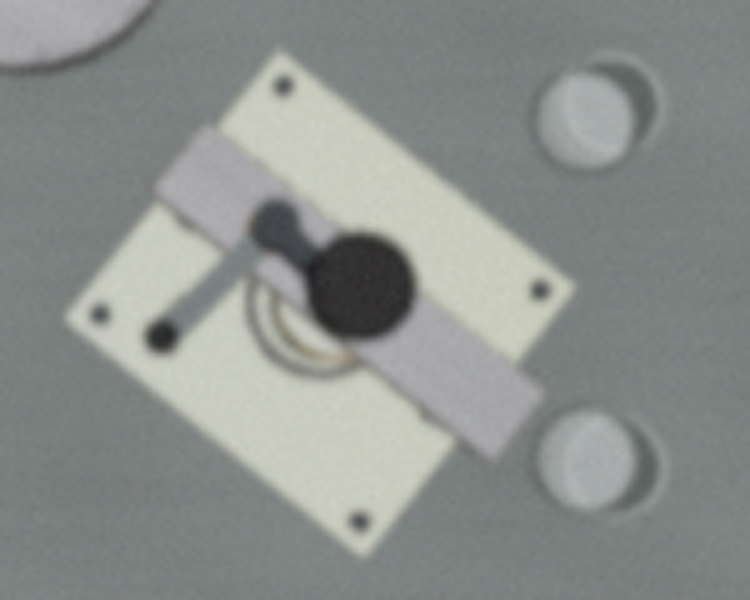

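View pics/cs.png

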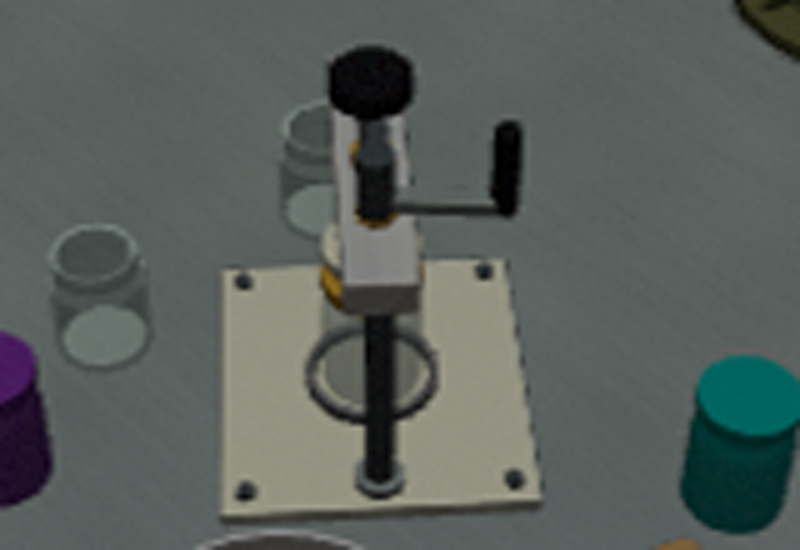

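Both views show one press: knob at top-view pixel (282,207), pivot (265,195), peg (242,217). In the scene view the knob is at (254,165) and the peg at (281,180). Only the purple (313,129) and turquoise (193,250) jar look-alikes and the two empty jars (328,174) and (328,243) could be confused with the target. The brass lid sits under the bridge. Now measuring.

```bash
cat >> h.py <<'E'
def load(t): return np.load(f'pics/{t}.npz')
def ray(c,u,v):
    K,P=c['K'],c['pose']; d=np.array([(u-K[0,2])/K[0,0],-(v-K[1,2])/K[1,1],-1.]); return P[:3,3],P[:3,:3]@d
def onz(c,u,v,z):
    o,d=ray(c,u,v); return (o+d*(z-o[2])/d[2])
def proj(c,p):
    q=np.linalg.inv(c['pose'])@np.r_[p,1]; x,y,z=q[0],-q[1],-q[2]; return np.array([c['K'][0,2]+c['K'][0,0]*x/z,c['K'][1,2]+c['K'][1,1]*y/z])
def blobs(m,amin=15):
    n,l,s,ce=cv2.connectedComponentsWithStats(m.astype(np.uint8)); return [(s[i].tolist(),ce[i].round(2).tolist()) for i in range(1,n) if s[i][4]>=amin]
E
python3 - <<'E'
from h import *
c=load('top0'); im=c['image']
g=im.max(2).astype(int)
sub=np.zeros_like(g,bool); sub[150:270,215:325]=1
print('dark',blobs((g<70)&sub,6))
# base quad
w=(im.min(2)>170)&sub
hsv=cv2.cvtColor(im,cv2.COLOR_BGR2HSV)
print(im[240,280],im[190,255],im[207,282],im[217,242])
# corner guesses from crop x5
for u,v in [(282,50),(577,287),(365,557),(66,318)]:
    print('base corner',onz(c,210+u/5-.4,150+v/5-.4,12).round(1))
for n,u,v,z in [('knob',361,286,255),('pivot',274,224,240),('peg',161,336,254)]:
    print(n,onz(c,210+u/5-.4,150+v/5-.4,z).round(1))
for u,v in [(208,127),(545,393),(494,460),(154,187)]:
    print('bridge corner',onz(c,210+u/5-.4,150+v/5-.4,190).round(1))
s=load('scene0')
for n,p,in [('knob?',(254-.0,165.8)),('peg top',(281.3,174.7))]:
    print(n,onz(s,*p,254).round(1))
E
```

```text
dark [([270, 198, 22, 19, 330], [281.06, 206.91]), ([240, 215, 5, 5, 17], [242.0, 216.65])]
[193 206 202] [173 171 171] [49 47 50] [48 45 47]
base corner [722.1  55.2  12. ]
base corner [ 588.3 -103.5   12. ]
base corner [444.8  16.9  12. ]
base corner [577.4 176.2  12. ]
knob [582.9  38.  255. ]
pivot [610.8  73.3 240. ]
peg [563.7 122.7 254. ]
bridge corner [659.2  99.9 190. ]
bridge corner [534.7 -50.7 190. ]
bridge corner [505.  -26.4 190. ]
bridge corner [632.2 125.1 190. ]
knob? [588.8  44.6 254. ]
peg top [562.5 121.5 254. ]
```

Request:
drive_tool([
  [0,0,0.03,0.1,-1],
  [0,0.01,0.06,0.2,-1],
  [0.01,0.03,0.08,0.3,-0.5],
  [0.03,0.06,0.09,0.4,0],
  [0.05,0.095,0.09,0.5,0.2],
  [0.067,0.13,0.09,0.6,0.2],
  [0.085,0.165,0.09,0.7,0.2],
  [0.1,0.2,0.09,0.8,0.2],
  [0.12,0.235,0.09,0.9,0.2],
  [0.14,0.27,0.09,1.0,0.2],
  [0.16,0.305,0.09,1.1,0.2],
  [0.178,0.34,0.09,1.2,0.2],
  [0.196,0.375,0.09,1.3,0.2],
  [0.215,0.41,0.09,1.4,0.2],
  [0.233,0.445,0.09,1.5,0.2],
  [0.25,0.48,0.09,1.6,0.2],
  [0.268,0.515,0.09,1.7,0.2],
  [0.286,0.55,0.09,1.8,0.2],
  [0.3,0.58,0.09,1.9,0.2],
  [0.315,0.605,0.09,1.977,0.2],
], newtons=20)

```text
t: 1.82
ee_pos: [521.0, 43.9, 320.9]
tcp_rot: [1.169, -2.916, -0.0]
wrist_force: [0.3, -0.2, 0.5]
finger_gap: 0.4
```

Request:
drive_tool([
  [0.015,0.027,0,0,0.2],
  [0.03,0.055,0,0,0.2],
  [0.043,0.081,0,0,0.2],
  [0.043,0.081,0,0,0.2],
  [0.043,0.081,0,0,0.2],
])

```text
t: 2.23
ee_pos: [563.8, 123.7, 319.6]
tcp_rot: [1.161, -2.916, 0.0]
wrist_force: [-0.0, -0.2, 0.4]
finger_gap: 0.401
```

```bash
python3 - <<'E'
from h import *
snap('wrist','w1'); c=snap('scene','s1'); cv2.imwrite('pics/s1c.png',cv2.resize(c['image'][110:270,180:380],None,fx=3.5,fy=3.5))
o=bot.observe(); print(o['ee_pos'],o['qpos'],o['wrist_force'])
from scipy.spatial.transform import Rotation as R
r=R.from_rotvec(o['tcp_rot']).as_matrix(); print(np.degrees(np.arctan2(r[1,0],r[0,0])))
E
```

```text
[563.53482341 122.05523407 321.22603994] [ 5.61234713e-01  6.91564106e-03  2.15496240e-01  2.93094848e-04
 -1.77981806e+00  1.94768626e-01] [ 0.29363369 -0.40467266 -0.37349398]
-136.68768309866414
```

View pics/w1.png

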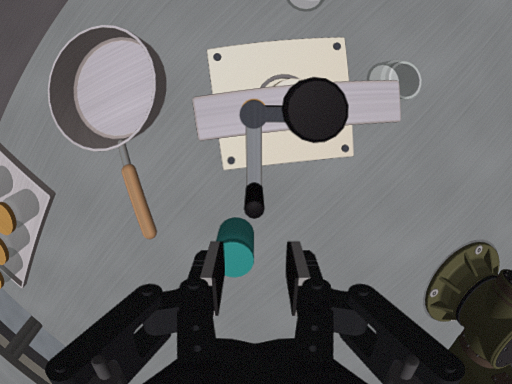

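View pics/s1c.png

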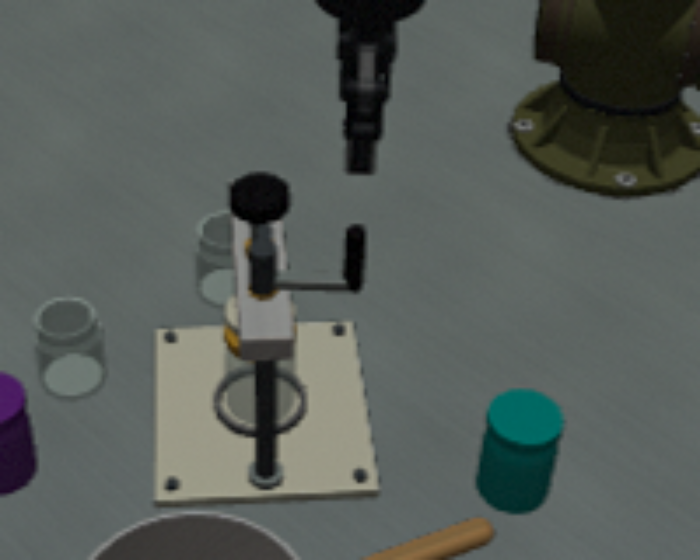

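Scene crop: the fingers hang directly above the peg. The wrist view has the peg centred between the jaws at about (255,190). Descending to straddle it.

Request:
drive_tool([
  [0,0,-0.02,0,0.2],
  [0,0,-0.04,0,0.2],
  [0,0,-0.06,0,0.2],
  [0,0,-0.08,0,0.2],
  [0,0,-0.1,0,0.2],
  [0,0,-0.101,0,0.2],
  [0,0,-0.101,0,0.4],
  [0,0,-0.101,0,0.4],
  [0,0,-0.101,0,0.4],
])

```text
t: 3.08
ee_pos: [564.2, 122.1, 222.6]
tcp_rot: [-1.158, 2.917, -0.0]
wrist_force: [0.4, 0.1, -0.4]
finger_gap: 0.299
```

```bash
python3 - <<'E'
from h import *
snap('wrist','w2'); c=snap('scene','s2'); cv2.imwrite('pics/s2c.png',cv2.resize(c['image'][110:270,180:380],None,fx=3.5,fy=3.5))
E
```

```text
(no output)
```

View pics/w2.png

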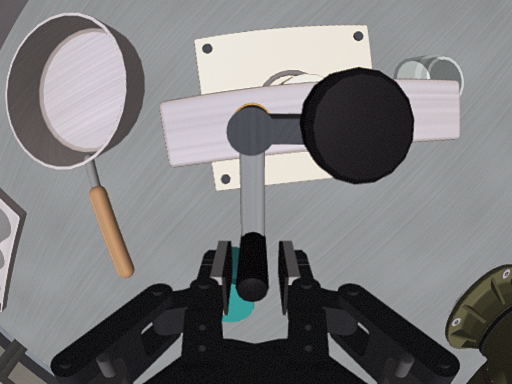

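View pics/s2c.png

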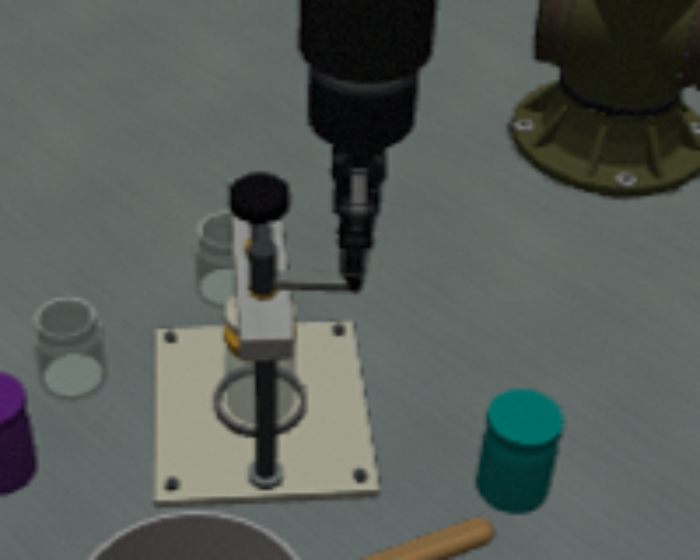

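The peg stands between the two pads at wrist pixel (253,265). Now swinging along the arc.

Request:
drive_tool([
  [0.0049,0.0042,0,-0.0925,0.4],
  [0.0103,0.008,0,-0.185,0.4],
  [0.0159,0.0112,0,-0.2775,0.4],
  [0.0218,0.0139,0,-0.37,0.4],
  [0.028,0.0161,0,-0.4625,0.4],
  [0.0343,0.0177,0,-0.555,0.4],
  [0.0407,0.0187,0,-0.6475,0.4],
  [0.0473,0.019,0,-0.74,0.4],
  [0.0538,0.0188,0,-0.8325,0.4],
  [0.0602,0.018,0,-0.925,0.4],
  [0.0666,0.0165,0,-1.0175,0.4],
  [0.0728,0.0145,0,-1.11,0.4],
  [0.0787,0.012,0,-1.2025,0.4],
  [0.0845,0.0088,0,-1.295,0.4],
  [0.0899,0.0052,0,-1.3875,0.4],
  [0.0939,0.0019,0,-1.471,0.4],
  [0.0939,0.0019,0,-1.471,0.4],
  [0.0939,0.0019,0,-1.471,0.4],
])

```text
t: 4.68
ee_pos: [657.8, 124.2, 220.6]
tcp_rot: [1.096, 2.944, 0.0]
wrist_force: [-0.1, 0.6, 0.6]
finger_gap: 0.298
```

```bash
python3 - <<'E'
from h import *
snap('wrist','w3'); c=snap('scene','s3'); cv2.imwrite('pics/s3c.png',cv2.resize(c['image'][110:270,180:380],None,fx=3.5,fy=3.5))
o=bot.observe(); print(o['ee_pos'],o['qpos'],o['wrist_force'],o['finger_gap'])
E
```

```text
[657.49745259 124.39772923 220.56586219] [ 4.85044720e-01  2.23546184e-01  2.66199543e-01  2.26830591e-05
 -1.61314322e+00 -1.19769623e+00] [-0.1902447   0.36105749  0.40771251] 0.3001621727598645
```

View pics/w3.png

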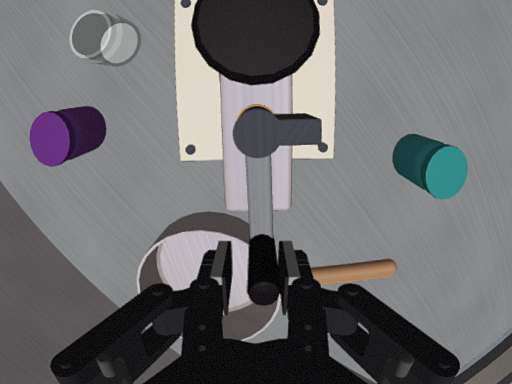

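View pics/s3c.png

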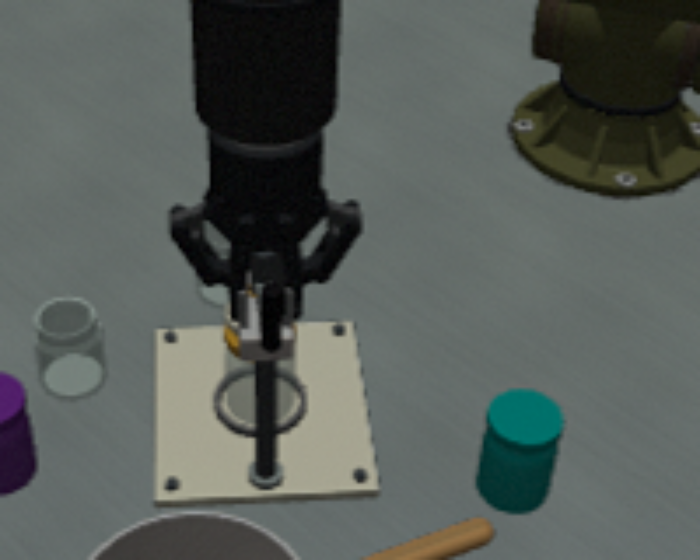

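Request:
drive_tool([
  [0.004,-0.003,0,0,0.4],
  [0.004,-0.003,0,0,0.4],
  [0.004,-0.003,0,0,0.4],
  [0,0,0,0,0.3],
  [0,0,0,0,0.2],
  [0,0,0.02,0,0.2],
  [0,0,0.05,0,0.2],
  [0,0,0.08,0,0.2],
  [0,0,0.1,0,0.2],
  [-0.018,-0.022,0.1,0,1],
  [-0.036,-0.044,0.1,0,1],
  [-0.054,-0.066,0.1,0,1],
  [-0.0745,-0.0873,0.1,0,1],
  [-0.0745,-0.0873,0.1,0,1],
  [-0.0745,-0.0873,0.1,0,1],
])

```text
t: 6.03
ee_pos: [582.5, 35.7, 321.7]
tcp_rot: [1.1, 2.94, 0.002]
wrist_force: [0.4, 0.4, 0.2]
finger_gap: -0.001
```

```bash
python3 - <<'E'
from h import *
w=snap('wrist','w4'); c=snap('scene','s4'); cv2.imwrite('pics/s4c.png',cv2.resize(c['image'][110:270,180:380],None,fx=3.5,fy=3.5))
c=snap('top','t4'); cv2.imwrite('pics/t4c.png',cv2.resize(c['image'][150:270,210:360],None,fx=5,fy=5))
o=bot.observe(); print(o['ee_pos'],o['wrist_force'],o['finger_gap'])
E
```

```text
[583.38123614  37.36108532 319.85491743] [ 0.09543045  0.67790462 -0.85714761] -0.0016606185352943705
```

View pics/w4.png

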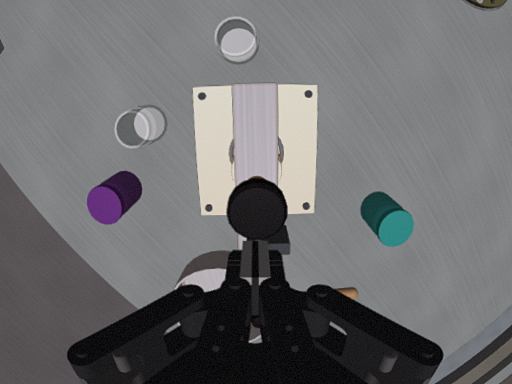

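View pics/s4c.png

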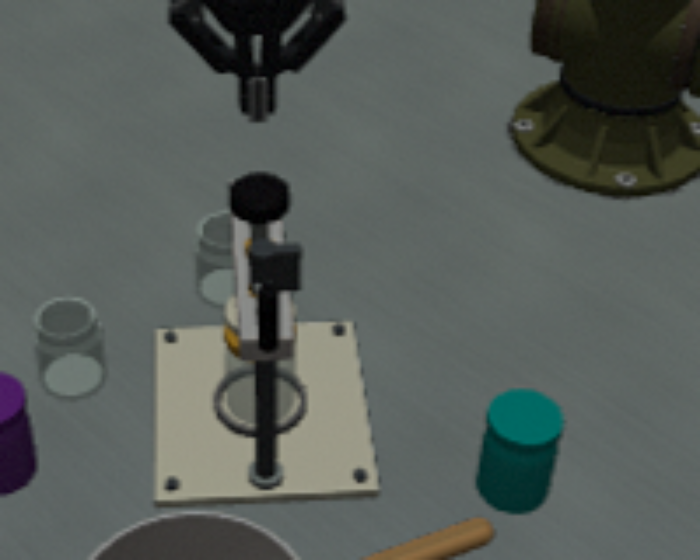

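View pics/t4c.png

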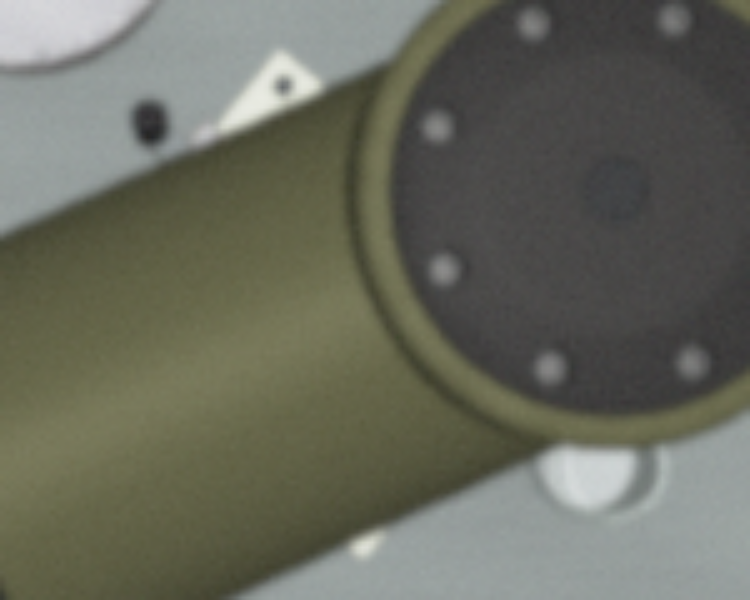

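```bash
python3 - <<'E'
from h import *
c=load('t4'); p=onz(c,210+149/5-.4,150+114/5-.4,254); print(p)
d=p[:2]-[611.5,72.3]; print(np.hypot(*d),'lock rad',np.radians(140)-np.arctan2(d[1],d[0]))
s=load('scene0'); im=s['image']; 
print(blobs(np.pad((im[150:200,240:270].max(2)<45).astype(np.uint8),((150,0),(240,0)))))
print('proj knob top',proj(s,[583,37,255]),'tcp now',proj(s,[583,37,321]))
E
```

```text
[657.69393903 125.94787175 254.        ]
70.79529748784425 lock rad 1.5835436069420266
[([246, 159, 17, 20, 210], [253.73, 166.7]), ([251, 182, 12, 12, 82], [254.89, 187.88])]
proj knob top [253.64500979 163.36048487] tcp now [253.55035441 143.13077262]
```

The top view puts the peg at about 1.57 rad, so the lever is free. The knob is straight below the fingers. Descending, slowly near contact.

Request:
drive_tool([
  [0,0,-0.015,0,1],
  [0,0,-0.03,0,1],
  [0,0,-0.045,0,1],
  [0,0,-0.054,0,1],
  [0,0,-0.058,0,1],
  [0,0,-0.06,0,1],
  [0,0,-0.06,0,1],
  [0,0,-0.06,0,1],
])

```text
t: 6.85
ee_pos: [583.4, 37.0, 261.1]
tcp_rot: [1.099, 2.942, 0.001]
wrist_force: [-0.2, 0.4, 1.0]
finger_gap: -0.0
```

Request:
drive_tool([
  [0,0,-0.001,0,1],
  [0,0,-0.002,0,1],
  [0,0,-0.002,0,1],
  [0,0,-0.002,0,1],
])

```text
t: 7.18
ee_pos: [583.1, 36.9, 258.4]
tcp_rot: [1.099, 2.943, 0.0]
wrist_force: [-0.8, -0.7, -0.3]
finger_gap: -0.001
```

Request:
drive_tool([
  [0,0,-0.001,0,1],
  [0,0,-0.002,0,1],
  [0,0,-0.002,0,1],
  [0,0,-0.002,0,1],
])

```text
t: 7.52
ee_pos: [583.0, 36.9, 256.2]
tcp_rot: [-1.099, -2.943, 0.0]
wrist_force: [0.0, -0.4, -0.3]
finger_gap: -0.0
```

Request:
drive_tool([
  [0,0,-0.001,0,1],
  [0,0,-0.002,0,1],
  [0,0,-0.002,0,1],
  [0,0,-0.002,0,1],
])

```text
t: 7.85
ee_pos: [583.1, 36.9, 254.9]
tcp_rot: [1.099, 2.942, 0.001]
wrist_force: [-0.6, -0.0, 3.3]
finger_gap: 0.004
```

Request:
drive_tool([
  [0,0,-0.002,0,1],
  [0,0,-0.004,0,1],
  [0,0,-0.006,0,1],
  [0,0,-0.008,0,1],
  [0,0,-0.01,0,1],
  [0,0,-0.012,0,1],
  [0,0,-0.014,0,1],
  [0,0,-0.014,0,1],
  [0,0,-0.014,0,1],
])

```text
t: 8.6
ee_pos: [583.1, 36.9, 240.7]
tcp_rot: [1.099, 2.942, 0.0]
wrist_force: [-1.5, 1.3, 6.0]
finger_gap: 0.003
```

```bash
python3 - <<'E'
from h import *
c=snap('scene','s5'); cv2.imwrite('pics/s5c.png',cv2.resize(c['image'][110:270,180:380],None,fx=3.5,fy=3.5))
o=bot.observe(); print(o['ee_pos'],o['wrist_force'],o['finger_gap'])
E
```

```text
[583.12906025  36.9464047  240.83976663] [-1.3016261   1.47522184  6.73357569] -0.0005237067610170786
```

View pics/s5c.png

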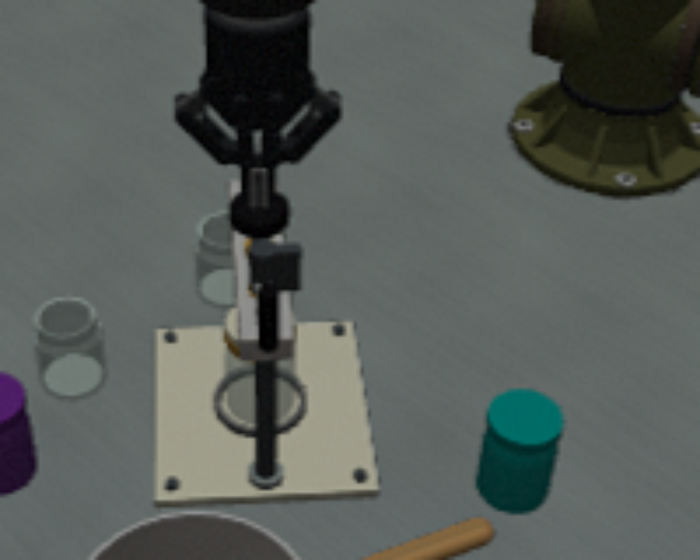

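The fingers sit on the knob and it is down about 14.5 mm with a push of about 6 N, matching the 5 N expected at lid contact. Going on to 25 mm.

Request:
drive_tool([
  [0,0,-0.0015,0,1],
  [0,0,-0.003,0,1],
  [0,0,-0.0045,0,1],
  [0,0,-0.006,0,1],
  [0,0,-0.0075,0,1],
  [0,0,-0.009,0,1],
  [0,0,-0.0105,0,1],
  [0,0,-0.0105,0,1],
  [0,0,-0.0105,0,1],
  [0,0,-0.0105,0,1],
])

```text
t: 9.48
ee_pos: [583.2, 36.9, 232.3]
tcp_rot: [1.098, 2.941, 0.002]
wrist_force: [-4.7, 1.7, 12.9]
finger_gap: -0.003
```

Request:
drive_tool([
  [0,0,0,0,1],
  [0,0,0,0,1],
  [0,0,0,0,1],
  [0,0,0,0,1],
  [0,0,0,0,1],
])

```text
t: 9.9
ee_pos: [583.2, 36.9, 232.3]
tcp_rot: [1.098, 2.941, 0.002]
wrist_force: [-4.1, 1.6, 13.1]
finger_gap: -0.001
```

Request:
drive_tool([
  [0,0,-0.001,0,1],
  [0,0,-0.002,0,1],
  [0,0,-0.0027,0,1],
  [0,0,-0.0027,0,1],
  [0,0,-0.0027,0,1],
  [0,0,-0.0027,0,1],
])

```text
t: 10.4
ee_pos: [583.2, 36.9, 230.1]
tcp_rot: [1.098, 2.94, 0.002]
wrist_force: [-5.3, 2.0, 13.9]
finger_gap: -0.002
```

```bash
python3 - <<'E'
from h import *
c=snap('scene','s6'); cv2.imwrite('pics/s6c.png',cv2.resize(c['image'][110:270,180:380],None,fx=3.5,fy=3.5))
o=bot.observe(); print(o['ee_pos'],o['wrist_force'],o['ft_torque'],o['finger_gap'])
E
```

```text
[583.19409802  36.88378872 230.10695999] [-4.77513133  1.97678079 14.36010599] [0.82491079 2.07308032 0.00240397] -0.0011498010723977649
```

View pics/s6c.png

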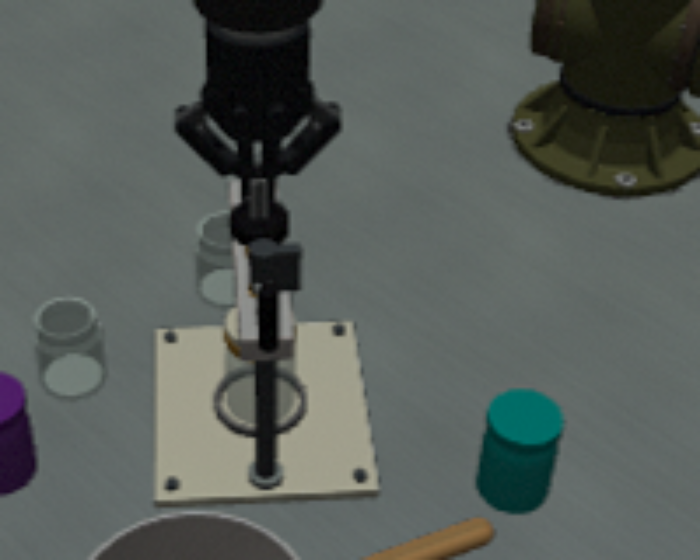

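Height is 230.1 mm with 14 N, which fits 25 mm of travel, and the jar, lever and neighbours look unchanged. Holding for over 2 s.

Request:
drive_tool([
  [0,0,0,0,1],
  [0,0,0,0,1],
  [0,0,0,0,1],
  [0,0,0,0,1],
  [0,0,0,0,1],
  [0,0,0,0,1],
  [0,0,0,0,1],
  [0,0,0,0,1],
  [0,0,0,0,1],
  [0,0,0,0,1],
  [0,0,0,0,1],
  [0,0,0,0,1],
  [0,0,0,0,1],
  [0,0,0,0,1],
  [0,0,0,0,1],
  [0,0,0,0,1],
  [0,0,0,0,1],
  [0,0,0,0,1],
  [0,0,0,0,1],
  [0,0,0,0,1],
])

```text
t: 12.12
ee_pos: [583.2, 36.9, 230.1]
tcp_rot: [1.098, 2.94, 0.002]
wrist_force: [-5.7, 2.5, 14.8]
finger_gap: 0.003
```

Request:
drive_tool([
  [0,0,0,0,1],
  [0,0,0,0,1],
  [0,0,0,0,1],
  [0,0,0,0,1],
  [0,0,0,0,1],
  [0,0,0,0,1],
  [0,0,0,0,1],
  [0,0,0,0,1],
  [0,0,0,0,1],
  [0,0,0,0,1],
  [0,0,0,0,1],
  [0,0,0,0,1],
])

```text
t: 13.12
ee_pos: [583.2, 36.9, 230.1]
tcp_rot: [1.098, 2.94, 0.002]
wrist_force: [-5.6, 2.4, 14.4]
finger_gap: 0.001
```

```bash
python3 - <<'E'
from h import *
o=bot.observe(); print(o['t'],o['ee_pos'],o['wrist_force'],o['qd'].round(4))
if 228<o['ee_pos'][2]<232.5 and 9<o['wrist_force'][2]<19: print(bot.job_done())
E
```

```text
13.1167 [583.18421827  36.86833376 230.07322534] [-5.58991421  2.4397326  14.40267745] [-0.0006 -0.0002  0.0003 -0.0004 -0.     -0.0019]
the job is handed in; nothing more can be done
None
```

I swung the cam lever to free, pressed the palm knob down 25 mm with the shut fingers, held it about 2.7 s, and handed the job in while still pressing.

- **Lever:** after the swing, the top view put the peg at about 1.58 rad, which is at the 1.57 end stop within measuring error. The plunger had not been touched yet.
- **Knob:** at hand-in the fingertips were at a steady 230.1 mm, about 25 mm below the knob's 255 mm rest height, pushing with about 14.4 N. That matches the 14 N expected at 25 mm. The fingers also carried a sideways force of about 6 N.
- **Travel correction:** the first press stopped at about 22.7 mm because the arm gave a little under load, so I pushed 2.7 mm further.
- **Jar and surroundings:** the last scene image, taken at 25 mm before the hold, showed the jar upright in its ring and the lever free. The empty jars looked unmoved by eye, and so did the part of the saucepan in that crop.
- **Not measured directly:** the force of the foot on the lid. I inferred it from the travel and the push force. No check failed.

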